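Pop open the crayon box

TASK

Press down the release tab at the front of the larger pop-up box (the wide one, with the crayons) so that its lid springs up, then push the lid back past upright until it rests fully open, and move clear of it. Only press and push: the box stays standing where it is and is not lifted, shoved or tipped, the smaller box stays shut, and nothing else on the table is disturbed.

Things in the scene. Friction and masses are not known exactly. Their poses are not given: they have to be found in the camera images.
- crayon_box: the larger pop-up box: grey plastic, 120 mm deep (x) by 200 mm wide (y), rim 60 mm high, white lid 6 mm thick on top, holds crayons, a latch hook 36 mm wide standing 7 mm above the front edge of the lid, about 0.9 kg in all, standing loose on the table; origin at the centre of its underside; its x axis points from the front (the side with the tab, towards the robot) to the hinge at the back, z up
- bead_box: the smaller pop-up box, built the same way but only 100 mm wide; 120 mm deep, rim 60 mm high, about 0.8 kg, standing loose; origin at the centre of its underside; its x axis points from the front (the side with the tab, towards the robot) to the hinge at the back, z up
- crayon_tab_pad (a point): centre of the top of the crayon box's release tab: a grey ledge 36 mm wide (y) that sticks out 38 mm from the middle of the box's front, its top about 48 mm above the table; this point is 26 mm out from the front face and that far from the tab's pivot, 86 mm in front of the box's origin. Press it down
- crayon_tab (a joint): angle of the crayon box's tab, rad: 0 at rest, 0.3 at its stop (pad about 8 mm lower at its middle, 5 mm near the box); the lid lets go at about 0.14. A spring returns it; 3 to 5 N at the pad releases the lid and 4 to 6.5 N reaches the stop, the less the further out it is pressed
- crayon_lid (a joint): angle of the crayon box's lid, rad: 0 shut and latched, about 0.95 where its spring leaves it after release, 1.95 fully open against its stop. Past upright (1.57) it falls open by its own weight and stays; let go before that it drops back to about 0.95. Lightly damped; pushing its edge takes about 1 N
- crayon_hinge (a point): middle of the crayon lid's hinge line, 58 mm behind the box's origin and 60 mm above the table; the hinge runs along the box's y. The lid's underside lies 1 mm from this line
- crayon_lid_edge (a point): middle of the front (free) edge of the crayon lid, 118 mm from the hinge line; it moves with the lid: about 64 mm high when shut, 158 mm at the popped-up angle, up to 178 mm when upright
- bead_lid (a joint): angle of the bead box's lid, rad: 0 shut and latched; it must stay shut
- cup_red: small white plastic cup of red paint, 48 mm across at the rim, 45 mm high, standing beside the front of the crayon box; origin under its centre; leave alone
- cup_ochre: small white plastic cup of yellow paint, 48 mm across, 45 mm high, standing beside the front of the bead box; origin under its centre; leave alone
- glue: white glue bottle, 64 mm across, 170 mm high, behind the boxes; origin under its centre; leave alone
- roller: small paint roller lying at the front right, 38 mm high, 210 mm long overall along its x (about 19 mm to +x and 150 mm to -x of the origin), 125 mm across y; origin on the table under the roller's middle; leave alone
- tape: roll of brown tape lying flat, 100 mm across, 30 mm high; origin under its centre; leave alone
- brush: paint brush about 190 mm long and under 30 mm high lying flat on the left, along its own x axis; leave alone
Things that resemble listed ones, but are neither listed nor needed, are in the scene too. Leave any green look-alike of the crayon_box alone.

How it is judged:
On the way, in this order (a step that is already met when the one before it is completed fails the run):
1. the crayon box's release tab is pressed (value of joint crayon_tab above 0.1 rad), for 0.02 s.
2. the lid has sprung up to at least 0.6 rad (value of joint crayon_lid above 0.6 rad), for 0.1 s.
3. the lid is fully open (over 1.8 rad) (value of joint crayon_lid above 1.8 rad), for 0.2 s.
At the end, for the whole second after the job is handed in: The crayon lid rests open at more than 1.8 rad (stop at 1.95) with its tab sprung back (under 0.08 rad); the crayon box stands level, still, within 40 mm of where it stood; the bead box is shut (under 0.1 rad) and, like every other thing, within 30 mm of where it stood (value of joint crayon_lid above 1.8 rad and value of joint crayon_tab below 0.08 rad and value of joint bead_lid below 0.1 rad and distance of crayon_box from where it was at the start of the episode below 0.04 m and angle between crayon_box's own z axis and vertical below 0.1 rad and linear speed of crayon_box below 0.02 m/s and distance of each of bead_box, cup_red, cup_ochre, glue, roller, tape, brush from where it was at the start of the episode below 0.03 m); the robot touches nothing.
It fails at once if the crayon box is shoved more than 40 mm, lifted or tipped more than 0.2 rad (distance of crayon_box from where it was at the start of the episode above 0.04 m or height (world z) of crayon_box above 0.015 m or angle between crayon_box's own z axis and vertical above 0.2 rad).
It fails at once if the bead box is opened (over 0.15 rad) or moved more than 30 mm (value of joint bead_lid above 0.15 rad or distance of bead_box from where it was at the start of the episode above 0.03 m).
It fails at once if another thing is moved more than 30 mm (distance of any of cup_red, cup_ochre, glue, roller, tape, brush from where it was at the start of the episode above 0.03 m).
It also fails if it takes over 40 s, if anything falls off the work surface, if the arm or the gripper's body presses on something with over 40 N, if the wrist force passes 120 N, or if a joint passes its speed limit or range.

ROBOT

A 6-joint arm with a two-finger parallel gripper is mounted at the origin on the work surface. World frame = base frame: x ahead of the robot, y to its left, z up, the work surface at z = 0. Lengths are in m, angles in rad, forces in N, time in s.
With the tool pointing down it reaches from about 0.375 to 0.925 m from the base axis. Payload 5.7 kg.
Tool frame: the origin (TCP) lies between the finger pads; the fingertips stand 22 mm ahead of it and the grasp point (between the pads) lies 3 mm ahead of it; x points along the fingers, y is the direction in which the jaws open and shut, and the axes are right-handed (so a half turn about x gives the same grasp; the last joint's range is limited). The gripper opens to 88 mm and grips with 3 to 60 N. Pads are 20 mm wide; open, the fingers measure 115 mm over their backs; the gripper's body (75 mm by 178 mm) begins 61 mm behind the grasp point.
Start: joints at [1.134, 0.359, 1.51, -0, 1.272, -0.115], TCP at [0.19, 0.569, 0.245] pointing down, gripper open.
Joint ranges: [-2.97, 2.97], [-1.01, 2.36], [0.21, 2.38], [-0.96, 4.11], [0.2, 2.71], [-2.98, 2.98]. Speed limits (rad/s): [2.39, 2.39, 3.14, 3.14, 3.14, 3.14].

INTERFACE

Orientations are given as a unit quaternion [w, x, y, z].
In Python, from plant import arm gives the robot as it stands. The module is installed in compiled form; this text tells all that it offers.
- The arm moves only by the tool send_rows, never from a script. Its arguments are lists of equal length, an entry for each row: "translation": the shift along the tool's x, y, z in cm, a list of three; "delta_rot": the turn, a rotation vector about the tool's x, y, z in rad, a list of three. In form: {"translation": [[x, y, z], ...], "delta_rot": [[wx, wy, wz], ...]}. A call has 1 to 12 rows; each row shifts and turns the commanded pose from where the row before left it, along the tool's axes as they then stand; what a row does not reach is not made up. A row lasts 1/12 s, in which the tool goes at most 41.7 mm and 7.16 degrees, less where a joint would pass 70% of its speed; a pose out of reach is approached as far as the arm can. A call is refused whole if a number of a shift passes 4.17 or a number of a turn 0.125, either way. A call with a gripper value outside its range is refused whole. "hand" is the opening, from 0 (shut) to 1 (fully open), set as the call begins (left out, the last holds). The fingers move at their own pace and stop on an object; "grip_force" is the grip in N (left out, the last holds). Time passes only in rows, so rows that do not move let the fingers close. It gives the time, the measured TCP pose, the force and the opening at its end, in the units of the state.
- arm.get_obs(): the state, without advancing time (a new reading comes with each control period).
- arm.camera(name): name is "scene" or "top"; returns (picture, depth): 400x640x3 uint8, blue, green, red; 400x640 float32, m along the optical axis (not along the pixel's ray), 0 where there is no reading.
- arm.camera_info(name): a dict with "fx", "fy", "cx", "cy" (pixels), "k1" (the pictures are not rectified: a ray, as slopes to the right and down, at radius r is drawn at 1 + k1 r^2 times it, then the intrinsics apply), "cam_to_world" (4x4, takes a point from camera to world coordinates). Camera axes: x right, y up, looking along -z (the intrinsics and any distortion apply to the point x, -y, -z); pixel columns grow to the right and rows downward; lengths in m; the calibration is good to about 2 mm. A picture is of the moment at which its call begins. camera_info takes no time and is no camera call.
- arm.finish_job(): hands the job in, once; it reports no verdict.
Trained networks look in the newest picture that a camera, given by its name, has taken for a name from the list of things; names that differ only in an ending like _2 or _b are one class to them, and where a whole thing is asked for, a point or a joint stands for the part that bears it (a point fixed in the world has none). Each returns a list of dicts, best first, with "p" (0 to 1); they miss things now and then, are a little off and sometimes report something else, mostly with a low value. They report only what shows in the picture. A call takes as long as a camera call. They do not tell look-alikes from the thing itself.
- arm.spot_in(name, camera): "box" ([centre column, centre row, width, height] in pixels, round what is visible of it).
- arm.masks_of(name, camera): "mask" (400x640 bool, what is visible of it) and "box" ([centre column, centre row, width, height] in pixels, round what is visible of it).
The state is a dict: "t": time; "joint_positions": joint angles; "qd": joint speeds; "joint_torque": joint torques, N m; "tool_pos": TCP position; "eef_rot": TCP orientation; "ft_force": force on the tool from outside, world axes, zero at the start; "moment": the same for the moment, N m; "gripper_width": finger opening in m.
Only numpy, scipy, OpenCV 4.12 (cv2) and the standard library are available. Lean on these libraries where they do the work, as an engineer would, in place of code of your own. Each camera call takes 0.05 s, during which the arm holds its last target. There are 200 camera calls.

## Working session

There is one attempt and no reset: what is moved stays moved. The work goes in short steps, Python scripts to look and compute and a tool call to move; the robot and the scene stay as the last step left them, time stands still between calls to the robot, and variables do not carry over. Pictures are saved under pics/ and viewed, about 8 in all and at most 12, crops included, and the job is handed in when it is done.

Besides the shell and the picture viewer there is one more tool, called by a JSON object that holds its "op" and its "data", one argument or row to a line. send_rows: Moves the arm, as the interface text tells. Its arguments: {"type":"object","properties":{"translation":{"type":"array","items":{"type":"array","items":{"type":"number"}}},"delta_rot":{"type":"array","items":{"type":"array","items":{"type":"number"}}},"hand":{"type":"number"},"grip_force":{"type":"number"}},"required":["translation","delta_rot"]}

```bash
mkdir -p pics; cat > h.py <<'E'
import numpy as np, cv2
from plant import arm
def cloud(name, depth):
    c=arm.camera_info(name); h,w=depth.shape
    K=np.array([[c['fx'],0,c['cx']],[0,c['fy'],c['cy']],[0,0,1.]])
    v,u=np.mgrid[:h,:w]; p=np.stack([u.ravel(),v.ravel()],1).astype(float)[:,None]
    s=cv2.undistortPoints(p,K,np.array([c['k1'],0,0,0.]))[:,0]
    d=depth.ravel(); P=np.stack([s[:,0]*d,-s[:,1]*d,-d,np.ones_like(d)],1)
    W=(P@np.array(c['cam_to_world']).T)[:,:3]; W[d==0]=np.nan
    return W.reshape(h,w,3)
E
python3 - <<'E'
from h import *
for n in ('scene','top'):
    im,d=arm.camera(n); cv2.imwrite(f'pics/{n}0.png',im); W=cloud(n,d); np.save(f'{n}0.npy',W)
    print(n,np.round(arm.camera_info(n)['cam_to_world'],2).tolist())
    for o in ('crayon_box','crayon_tab_pad','bead_box','cup_red','glue','roller','tape','cup_ochre','brush'):
        for r in arm.masks_of(o,n)[:3]:
            q=W[r['mask']]; q=q[~np.isnan(q[:,0])]
            print(o,round(r['p'],2),np.round(r['box']),np.round(np.percentile(q,[5,50,95],axis=0),3).tolist() if len(q) else '')
s=arm.get_obs(); print({k:np.round(v,3) for k,v in s.items()})
E
```

```text
scene [[0.86, -0.31, 0.4, 1.11], [0.51, 0.54, -0.67, -0.91], [-0.01, 0.78, 0.62, 0.93], [0.0, 0.0, 0.0, 1.0]]
crayon_box 0.97 [279. 186.  57.  47.] [[0.285, -0.037, 0.007], [0.355, 0.034, 0.066], [0.403, 0.154, 0.072]]
crayon_box 0.76 [293. 249.  77.  68.] [[0.497, -0.29, 0.009], [0.579, -0.208, 0.067], [0.635, -0.107, 0.072]]
crayon_tab_pad 0.69 [300. 185.  10.  15.] [[0.391, 0.056, 0.046], [0.402, 0.073, 0.052], [0.429, 0.091, 0.074]]
crayon_tab_pad 0.54 [276. 230.  13.   7.] [[0.469, -0.188, 0.047], [0.498, -0.173, 0.071], [0.509, -0.157, 0.076]]
bead_box 0.89 [354. 191.  47.  39.] [[0.53, 0.1, 0.01], [0.6, 0.13, 0.065], [0.653, 0.195, 0.072]]
cup_red 0.7 [289. 217.  14.  16.] [[0.457, -0.1, 0.025], [0.474, -0.074, 0.036], [0.498, -0.058, 0.047]]
glue 0.89 [380. 230.  20.  56.] [[0.755, -0.063, 0.012], [0.783, -0.051, 0.092], [0.806, -0.026, 0.17]]
glue 0.53 [294. 250.  74.  64.] [[0.5, -0.291, 0.012], [0.579, -0.212, 0.067], [0.634, -0.112, 0.072]]
glue 0.41 [275. 232.  15.   6.] [[0.433, -0.189, 0.001], [0.483, -0.172, 0.053], [0.51, -0.127, 0.076]]
roller 0.79 [197. 265.  47.  
[... 1781 characters left out ...]
]]
brush 0.61 [165. 217.  42.  67.] [[0.419, 0.404, 0.003], [0.479, 0.448, 0.017], [0.579, 0.486, 0.022]]
brush 0.22 [351. 229.  17.  18.] [[0.458, -0.096, -0.0], [0.478, -0.076, 0.026], [0.497, -0.056, 0.045]]
{'t': np.float64(1.0), 'joint_positions': array([ 1.134,  0.359,  1.51 , -0.   ,  1.272, -0.115]), 'qd': array([-0.002, -0.001,  0.   ,  0.002, -0.   , -0.001]), 'joint_torque': array([-1.0000e-03, -5.1534e+01, -2.7114e+01,  6.8000e-02,  2.4000e-02,
       -0.0000e+00]), 'tool_pos': array([0.19 , 0.569, 0.245]), 'eef_rot': array([ 0.698,  0.113,  0.698, -0.113]), 'ft_force': array([-0.003, -0.011,  0.061]), 'moment': array([-0.001, -0.001, -0.036]), 'gripper_width': np.float64(0.088)}
```

View pics/scene0.png

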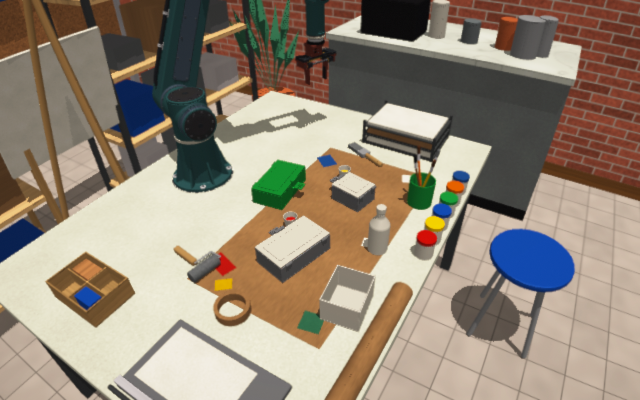

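View pics/top0.png

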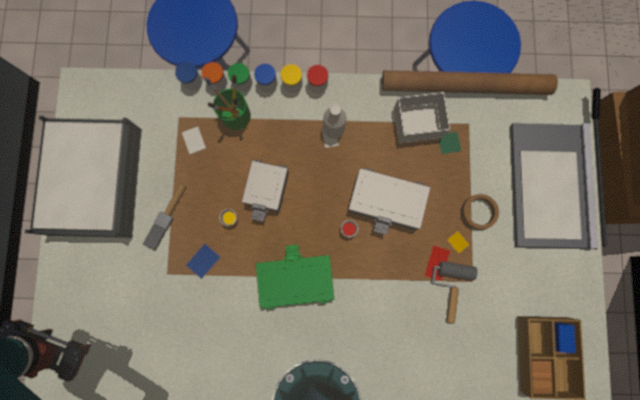

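The scene view shows the wide white-lidded grey box at (293,249) with its tab at (276,230). In the top view it is at (390,200) with the tab at (382,227), and the green one at (294,280) is the look-alike. Next I'll fit the box pose.

```bash
python3 - <<'E'
from h import *
from scipy.spatial.transform import Rotation as R
def fit(W,lo,hi,c,r):
    q=W.reshape(-1,3); q=q[(q[:,2]>lo)&(q[:,2]<hi)&(np.hypot(q[:,0]-c[0],q[:,1]-c[1])<r)]
    return q
for n in('top','scene'):
    W=np.load(n+'0.npy')
    q=fit(W,.0625,.0695,(.555,-.18),.16); print(n,len(q),cv2.minAreaRect((q[:,:2]*1000).astype(np.float32)),q[:,2].mean())
    t=fit(W,.040,.054,(.485,-.168),.035); print(' tab',len(t),np.round(np.median(t,0),3),cv2.minAreaRect((t[:,:2]*1000).astype(np.float32)))
    hk=fit(W,.0715,.08,(.5,-.17),.06); print(' hook',len(hk),np.round(hk.mean(0),3))
s=arm.get_obs(); print(R.from_quat(np.roll(s['eef_rot'],-1)).as_matrix().round(3))
E
```

```text
top 2518 ((560.065185546875, -184.48419189453125), (200.30841064453125, 130.89158630371094), 76.1291732788086) 0.0664735705928771
 tab 170 [ 0.484 -0.165  0.047] ((484.27423095703125, -169.20443725585938), (55.62594985961914, 38.272560119628906), 75.68708801269531)
 hook 61 [ 0.518 -0.175  0.073]
scene 1236 ((562.9591674804688, -187.76776123046875), (202.10426330566406, 130.96115112304688), 75.70719909667969) 0.06764303802091504
 tab 33 [ 0.474 -0.173  0.049] ((472.4031982421875, -166.0835723876953), (18.25288963317871, 38.59335708618164), 6.5499749183654785)
 hook 62 [ 0.518 -0.17   0.073]
[[ 0.     0.316  0.949]
 [-0.     0.949 -0.316]
 [-1.    -0.     0.   ]]
```

```bash
python3 - <<'E'
from h import *
a=np.deg2rad(-14.1); X=np.array([np.cos(a),np.sin(a)]);Y=np.array([-X[1],X[0]]);c=np.array([.56,-.185])
for n in('top','scene'):
    q=np.load(n+'0.npy').reshape(-1,3); d=q[:,:2]-c; b=np.c_[d@X,d@Y,q[:,2]]*1000
    b=b[(abs(b[:,1])<25)&(b[:,0]>-120)&(b[:,0]<90)&(b[:,2]>25)]; b=b[np.argsort(b[:,0])]
    for lo in range(-120,90,4):
        k=b[(b[:,0]>=lo)&(b[:,0]<lo+4)]
        if len(k): print(n,lo,len(k),k[:,1].round().min(),k[:,1].round().max(),np.round(np.median(k[:,2]),1))
    q=np.c_[d@X,d@Y,q[:,2]]*1000;k=q[(abs(q[:,0])<60)&(abs(q[:,2]-66)<3)&(abs(q[:,1])<130)];print(n,'lid y',np.percentile(k[:,1],[.5,99.5]))
E
```

```text
top -100 2 -7.0 4.0 44.8
top -96 19 -15.0 16.0 45.8
top -92 22 -16.0 18.0 47.4
top -88 17 -15.0 18.0 47.7
top -84 18 -18.0 17.0 46.9
top -80 22 -17.0 18.0 47.7
top -76 17 -15.0 19.0 47.7
top -72 23 -20.0 22.0 46.9
top -68 39 -21.0 24.0 50.7
top -64 25 -21.0 25.0 70.4
top -60 34 -25.0 25.0 70.0
top -56 23 -23.0 24.0 68.3
top -52 29 -23.0 25.0 67.1
top -48 24 -24.0 23.0 67.1
top -44 28 -24.0 24.0 67.6
top -40 29 -25.0 25.0 66.8
top -36 27 -24.0 23.0 66.9
top -32 26 -24.0 25.0 67.4
top -28 24 -25.0 22.0 67.2
top -24 29 -25.0 24.0 67.6
top -20 27 -24.0 25.0 67.3
top -16 29 -25.0 23.0 68.6
top -12 24 -24.0 24.0 67.4
top -8 29 -23.0 24.0 67.8
top -4 29 -25.0 25.0 68.4
top 0 23 -23.0 25.0 68.4
top 4 27 -24.0 23.0 67.9
top 8 25 -24.0 23.0 66.5
top 12 26 -24.0 25.0 68.6
top 16 25 -22.0 22.0 68.2
top 20 27 -25.0 24.0 66.6
top 24 27 -24.0 24.0 66.3
top 28 26 -24.0 23.0 67.0
top 32 24 -25.0 24.0 66.5
top 36 29 -24.0 25.0 66.7
top 40 23 -25.0 23.0 65.7
top 44 27 -24.0 24.0 66.7
top 48 26 -24.0 22.0 65.5
top 52 25 -25.0 23.0 66.3
top 56 22 -24.0 24.0 65.4
top 60 5 -11.0 21.0 58.1
top lid y [-97.93
[... 464 characters left out ...]
.0 18.0 69.2
scene -24 13 -25.0 21.0 69.2
scene -20 14 -15.0 24.0 69.0
scene -16 13 -23.0 24.0 68.8
scene -12 18 -25.0 17.0 70.0
scene -8 13 -19.0 19.0 69.0
scene -4 14 -24.0 22.0 69.9
scene 0 17 -22.0 23.0 69.8
scene 4 13 -17.0 24.0 69.9
scene 8 17 -24.0 23.0 69.7
scene 12 16 -25.0 24.0 69.9
scene 16 18 -23.0 19.0 69.7
scene 20 16 -24.0 25.0 69.1
scene 24 14 -24.0 20.0 68.9
scene 28 18 -24.0 24.0 69.1
scene 32 15 -21.0 12.0 68.9
scene 36 18 -25.0 22.0 69.0
scene 40 19 -22.0 24.0 68.1
scene 44 17 -25.0 22.0 67.6
scene 48 16 -21.0 22.0 68.1
scene 52 16 -20.0 22.0 68.3
scene 56 21 -24.0 23.0 66.6
scene 60 114 -24.0 24.0 48.2
scene 64 21 -24.0 24.0 41.1
scene lid y [-101.80846888   97.99184686]
```

{"op": "send_rows", "data": {
  "translation": [
    [0,0,0],
    [0,-1.5,3.8],
    [0,-1.5,3.8],
    [0,-1.5,3.8],
    [0,-1.5,3.8],
    [0,-3.6,1.9],
    [0,-3.6,1.9],
    [0,-3.6,1.9],
    [0,-3.6,1.9],
    [0,-3.6,1.9],
    [0,-3.6,1.9],
    [0,-3.6,1.9]
  ],
  "delta_rot": [
    [-0.075,0,0],
    [0,0,0],
    [0,0,0],
    [0,0,0],
    [0,0,0],
    [0,0,0],
    [0,0,0],
    [0,0,0],
    [0,0,0],
    [0,0,0],
    [0,0,0],
    [0,0,0]
  ],
  "hand": 0
}}

```text
t: 2.0
tool_pos: [0.39, 0.1952, 0.2449]
eef_rot: [0.702, 0.087, 0.701, -0.087]
ft_force: [0.3, 0.3, 0.4]
gripper_width: 0.0113
```

{"op": "send_rows", "data": {
  "translation": [
    [0,-3.6,1.9],
    [0,-3.6,1.9],
    [0,-3.6,1.9],
    [0,-3.6,1.9],
    [0,-3.6,1.9],
    [0,-3.6,1.9],
    [0,-3.6,1.9],
    [0,-3.6,1.9],
    [0,-2,1],
    [0,0,0],
    [0,0,0]
  ],
  "delta_rot": [
    [0,0,0],
    [0,0,0],
    [0,0,0],
    [0,0,0],
    [0,0,0],
    [0,0,0],
    [0,0,0],
    [0,0,0],
    [0,0,0],
    [0,0,0],
    [0,0,0]
  ]
}}

```text
t: 2.92
tool_pos: [0.4718, -0.1422, 0.2445]
eef_rot: [0.701, 0.088, 0.702, -0.088]
ft_force: [-0.1, -0.6, 0.1]
gripper_width: 0.0006
```

```bash
cat > b.py <<'E'
from h import *
from scipy.spatial.transform import Rotation as R
a=np.deg2rad(-14.1); X=np.array([np.cos(a),np.sin(a)]);Y=np.array([-X[1],X[0]]);c=np.array([.56,-.185])
s=arm.get_obs(); M=R.from_quat(np.roll(s['eef_rot'],-1)).as_matrix(); d=s['tool_pos'][:2]-c
print('t',s['t'],'box-frame cm',(d@X*100).round(2),(d@Y*100).round(2),'tip z cm',((s['tool_pos'][2]-.022)*100).round(2),'F',s['ft_force'].round(2),'w',s['gripper_width'].round(3))
print('Ry in tool',(M.T@np.r_[Y,0]).round(3), 'tool x',M[:,0].round(3),'q',s['joint_positions'].round(2))
E
python3 b.py
```

```text
Traceback (most recent call last):
  File "b.py", line 5, in <module>
    print('t',s['t'],'box-frame cm',(d@X*100).round(2),(d@Y*100).round(2),'tip z cm',((s['tool_pos'][2]-.022)*100).round(2),'F',s['ft_force'].round(2),'w',s['gripper_width'].round(3))
                                                                                                                                                           ^^^^^^^^^^^^^^^^^^^^^^^^
AttributeError: 'float' object has no attribute 'round'
```

{"op": "send_rows", "data": {
  "translation": [
    [3,-1,0.5],
    [3,-1,0.4],
    [3,0,0],
    [3,0,0],
    [3,0,0],
    [0,0,0],
    [0,0,0]
  ],
  "delta_rot": [
    [0,0,0],
    [0,0,0],
    [0,0,0],
    [0,0,0],
    [0,0,0],
    [0,0,0],
    [0,0,0]
  ]
}}

```text
t: 3.5
tool_pos: [0.4741, -0.1608, 0.094]
eef_rot: [0.7, 0.087, 0.703, -0.086]
ft_force: [-0.2, -0.7, 0.7]
gripper_width: 0.0002
```

```bash
sed -i "s/,'w',.*/)/" b.py; python3 b.py; python3 - <<'E'
from h import *
im,d=arm.camera('scene'); cv2.imwrite('pics/s1.png',cv2.resize(im[160:300,220:400],None,fx=4,fy=4,interpolation=2))
E
```

```text
t 3.5 box-frame cm -8.92 0.25 tip z cm 7.2 F [-0.25 -0.73  0.66]
Ry in tool [0.001 1.    0.001] tool x [-0.004  0.002 -1.   ] q [-0.47  0.42  1.88  0.    0.85 -1.79]
```

View pics/s1.png

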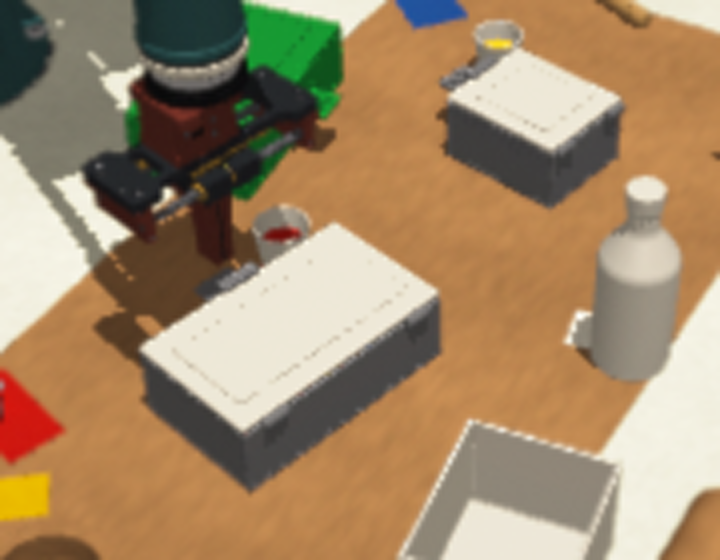

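The crop shows the closed fingers at (212,255), just above the tab and clear of the red cup at (280,235). I'm pressing slowly.

{"op": "send_rows", "data": {
  "translation": [
    [1,-0.25,0.2],
    [0.8,0,0],
    [0.4,0,0],
    [0.2,0,0],
    [0.1,0,0],
    [0,0,0]
  ],
  "delta_rot": [
    [0,0,0],
    [0,0,0],
    [0,0,0],
    [0,0,0],
    [0,0,0],
    [0,0,0]
  ]
}}

```text
t: 4.05
tool_pos: [0.4768, -0.1657, 0.0698]
eef_rot: [0.702, 0.087, 0.702, -0.087]
ft_force: [-0.8, -0.5, -0.3]
gripper_width: 0.0007
```

```bash
python3 b.py
```

```text
t 4.05 box-frame cm -8.54 -0.16 tip z cm 4.78 F [-0.77 -0.47 -0.31]
Ry in tool [-0.     1.    -0.001] tool x [-0.  0. -1.] q [-0.47  0.46  1.89 -0.    0.79 -1.8 ]
```

{"op": "send_rows", "data": {
  "translation": [
    [0.2,0,-0.1],
    [0.2,0,0],
    [0.15,0,0],
    [0,0,0]
  ],
  "delta_rot": [
    [0,0,0],
    [0,0,0],
    [0,0,0],
    [0,0,0]
  ]
}}

```text
t: 4.38
tool_pos: [0.476, -0.1656, 0.0643]
eef_rot: [0.702, 0.087, 0.702, -0.087]
ft_force: [-0.2, 0.8, 6.1]
gripper_width: 0.0004
```

```bash
python3 b.py; python3 - <<'E'
from h import *
for n in('scene',):
    im,d=arm.camera(n); cv2.imwrite('pics/s2.png',cv2.resize(im[160:300,220:400],None,fx=4,fy=4,interpolation=2)); q=cloud(n,d).reshape(-1,3)
    k=q[(q[:,2]>.085)&(q[:,2]<.2)&(np.hypot(q[:,0]-.56,q[:,1]+.185)<.11)]; print(n,len(k),np.round(k.max(0),3) if len(k) else '')
E
```

```text
t 4.3833 box-frame cm -8.62 -0.16 tip z cm 4.23 F [-0.24  0.8   6.12]
Ry in tool [-0.     1.    -0.001] tool x [ 0. -0. -1.] q [-0.47  0.47  1.9  -0.    0.78 -1.8 ]
scene 2589 [ 0.624 -0.083  0.199]
```

View pics/s2.png

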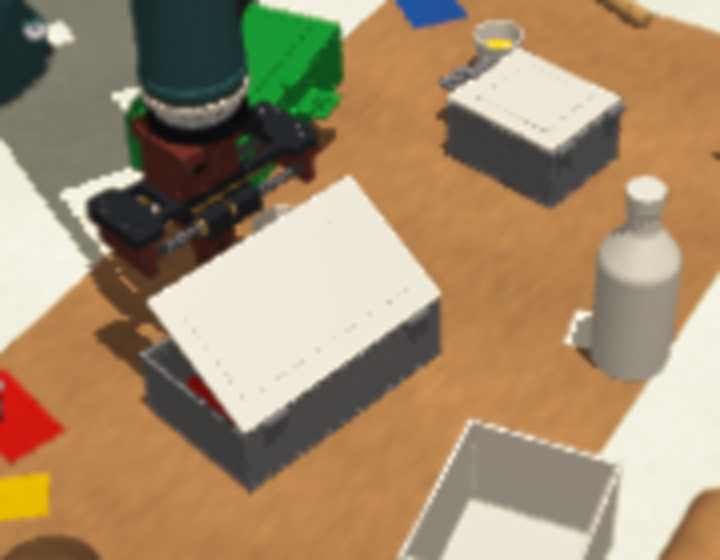

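The lid has lifted and is clear of the gripper. I'm raising the tool straight up in front of the lid edge.

{"op": "send_rows", "data": {
  "translation": [
    [-1,0,0],
    [-2,0,-0.5],
    [-2.5,0,-0.5],
    [-2.5,0,0],
    [-1.7,0,0],
    [0,0,0],
    [0,0,0],
    [0,0,0]
  ],
  "delta_rot": [
    [0,0,0],
    [0,0,0],
    [0,0,0],
    [0,0,0],
    [0,0,0],
    [0,0,0],
    [0,0,0],
    [0,0,0]
  ]
}}

```text
t: 5.1
tool_pos: [0.4658, -0.1629, 0.1607]
eef_rot: [0.701, 0.087, 0.702, -0.087]
ft_force: [0.2, -0.3, 0.1]
gripper_width: 0.0005
```

```bash
python3 b.py; cat > lid.py <<'E'
from h import *
import sys
a=np.deg2rad(-14.1); X=np.array([np.cos(a),np.sin(a)]);Y=np.array([-X[1],X[0]]);c=np.array([.56,-.185])
for n in('top','scene'):
    im,d=arm.camera(n); cv2.imwrite(f'pics/{sys.argv[1]}{n}.png',cv2.resize(im[160:300,220:400] if n=='scene' else im[100:270,290:490],None,fx=4,fy=4,interpolation=2)[:600])
    q=cloud(n,d).reshape(-1,3);e=q[:,:2]-c;b=np.c_[e@X,e@Y,q[:,2]]*1000
    for s in((-95,-60),(60,95)):
        k=b[(b[:,1]>s[0])&(b[:,1]<s[1])&(b[:,0]>-60)&(b[:,0]<130)&(b[:,2]>75)&(b[:,2]<185)]
        if len(k)>5:
            t=k[k[:,2].argmax()]; ang=np.arctan2(k[:,2]-60,58-k[:,0]); print(n,s,len(k),'top pt',t.round(),'angle',np.percentile(ang,[10,50,90]).round(2))
E
python3 lid.py s3
```

```text
t 5.1 box-frame cm -9.68 -0.15 tip z cm 13.87 F [ 0.24 -0.33  0.07]
Ry in tool [ 0.     1.    -0.001] tool x [-0.001  0.    -1.   ] q [-0.48  0.31  1.84 -0.    1.   -1.8 ]
top (-95, -60) 78 top pt [ 31. -90. 114.] angle [1.1  1.18 1.39]
top (60, 95) 245 top pt [ -5.  68. 161.] angle [1.   1.05 1.25]
scene (-95, -60) 426 top pt [ -1. -89. 161.] angle [1.02 1.1  1.35]
scene (60, 95) 335 top pt [ -0.  84. 162.] angle [1.02 1.1  1.39]
```

{"op": "send_rows", "data": {
  "translation": [
    [0,0,2.5],
    [0,0,2.5],
    [0,0,1.5],
    [0,0,1],
    [0,0,1],
    [0,0,1],
    [0,0,1],
    [0,0,1],
    [0,0,1],
    [0,0,0]
  ],
  "delta_rot": [
    [0,0,0],
    [0,0,0],
    [0,0,0],
    [0,0,0],
    [0,0,0],
    [0,0,0],
    [0,0,0],
    [0,0,0],
    [0,0,0],
    [0,0,0]
  ]
}}

```text
t: 6.03
tool_pos: [0.5899, -0.1944, 0.1614]
eef_rot: [0.703, 0.087, 0.701, -0.087]
ft_force: [-0.7, 0.4, -0.6]
gripper_width: 0.0002
```

```bash
python3 b.py; python3 lid.py s4
```

```text
t 6.0333 box-frame cm 3.13 -0.19 tip z cm 13.94 F [-0.68  0.39 -0.59]
Ry in tool [-0.     1.    -0.001] tool x [ 0.002 -0.001 -1.   ] q [-0.43  0.47  1.56  0.    1.11 -1.75]
top (-95, -60) 20 top pt [ 46. -69. 178.] angle [1.44 1.46 1.49]
top (60, 95) 19 top pt [ 47.  91. 179.] angle [1.44 1.45 1.48]
scene (-95, -60) 354 top pt [ 46. -83. 180.] angle [1.48 1.55 1.8 ]
scene (60, 95) 273 top pt [ 48.  78. 181.] angle [1.49 1.55 1.78]
```

View pics/s4scene.png

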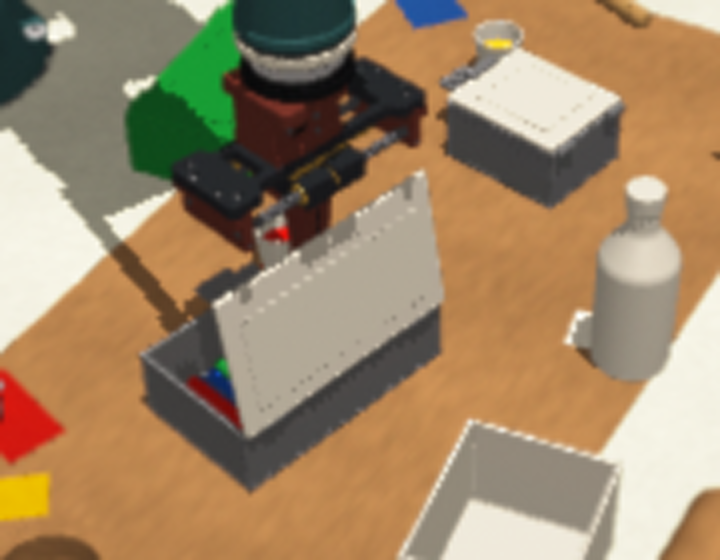

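The lid is near upright at (330,300), with the fingers behind its upper edge at (315,215) and the box in place. I'm pushing it past upright.

{"op": "send_rows", "data": {
  "translation": [
    [0,0,0.8],
    [0,0,0.8],
    [0,0,0.8],
    [0,0,0.8],
    [0,0,0.4],
    [0,0,0],
    [0,0,0],
    [0,0,0],
    [0,0,0],
    [0,0,0]
  ],
  "delta_rot": [
    [0,0,0],
    [0,0,0],
    [0,0,0],
    [0,0,0],
    [0,0,0],
    [0,0,0],
    [0,0,0],
    [0,0,0],
    [0,0,0],
    [0,0,0]
  ]
}}

```text
t: 6.97
tool_pos: [0.6221, -0.2023, 0.1612]
eef_rot: [0.702, 0.087, 0.702, -0.087]
ft_force: [0.3, 0.6, -0.0]
gripper_width: 0.0005
```

```bash
python3 b.py; python3 lid.py s5
```

```text
t 6.9667 box-frame cm 6.44 -0.16 tip z cm 13.92 F [ 0.32  0.58 -0.03]
Ry in tool [-0.     1.    -0.001] tool x [-0. -0. -1.] q [-0.42  0.51  1.48 -0.    1.15 -1.74]
top (-95, -60) 77 top pt [101. -70. 162.] angle [1.97 2.   2.13]
top (60, 95) 106 top pt [105.  95. 169.] angle [1.97 1.99 2.08]
scene (-95, -60) 147 top pt [107. -64. 172.] angle [2.01 2.07 2.22]
scene (60, 95) 112 top pt [108.  69. 172.] angle [2.01 2.07 2.24]
```

The lid is on its stop, so I'm backing out forward and up.

{"op": "send_rows", "data": {
  "translation": [
    [0,0,-2],
    [0,0,-3],
    [-1,0,-3],
    [-2,0,-3],
    [-3,0,-2],
    [-3,0,-2],
    [-2,0,-1],
    [0,0,0],
    [0,0,0],
    [0,0,0],
    [0,0,0]
  ],
  "delta_rot": [
    [0,0,0],
    [0,0,0],
    [0,0,0],
    [0,0,0],
    [0,0,0],
    [0,0,0],
    [0,0,0],
    [0,0,0],
    [0,0,0],
    [0,0,0],
    [0,0,0]
  ]
}}

```text
t: 7.98
tool_pos: [0.4671, -0.1631, 0.2698]
eef_rot: [0.701, 0.087, 0.702, -0.087]
ft_force: [-0.9, 0.6, -0.4]
gripper_width: 0.0007
```

```bash
python3 b.py; python3 lid.py s6; python3 - <<'E'
from h import *
a=np.deg2rad(-14.1); X=np.array([np.cos(a),np.sin(a)]);Y=np.array([-X[1],X[0]]);c=np.array([.56,-.185])
im,d=arm.camera('top');W=cloud('top',d)
q=W.reshape(-1,3);e=q[:,:2]-c;b=np.c_[e@X,e@Y,q[:,2]]*1000
k=b[(b[:,0]>-97)&(b[:,0]<-72)&(abs(b[:,1])<15)&(b[:,2]<80)];print('tab z',len(k),np.median(k[:,2]) if len(k) else '')
for o in('bead_box','cup_red','cup_ochre','glue','roller','tape','brush'):
    for r in arm.masks_of(o,'top')[:1]:
        z=W[r['mask']];print(o,round(r['p'],2),np.nanmedian(z,0).round(3))
E
```

```text
t 7.9833 box-frame cm -9.54 -0.14 tip z cm 24.78 F [-0.9   0.62 -0.39]
Ry in tool [ 0.     1.    -0.001] tool x [-0.002  0.001 -1.   ] q [-0.48  0.18  1.7  -0.    1.27 -1.8 ]
top (-95, -60) 199 top pt [105. -83. 171.] angle [1.96 1.99 2.01]
top (60, 95) 322 top pt [105.  90. 172.] angle [1.97 1.99 2.06]
scene (-95, -60) 146 top pt [111. -60. 171.] angle [2.01 2.07 2.23]
scene (60, 95) 110 top pt [109.  64. 172.] angle [2.01 2.07 2.23]
tab z 0 
bead_box 0.73 [ 0.323 -0.373  0.025]
cup_red 0.79 [ 0.477 -0.078  0.026]
cup_ochre 0.54 [0.502 0.263 0.026]
glue 0.81 [ 0.759 -0.028  0.113]
roller 0.76 [ 0.326 -0.373  0.025]
tape 0.85 [ 0.532 -0.475  0.027]
brush 0.86 [0.48  0.448 0.017]
```

View pics/s6scene.png

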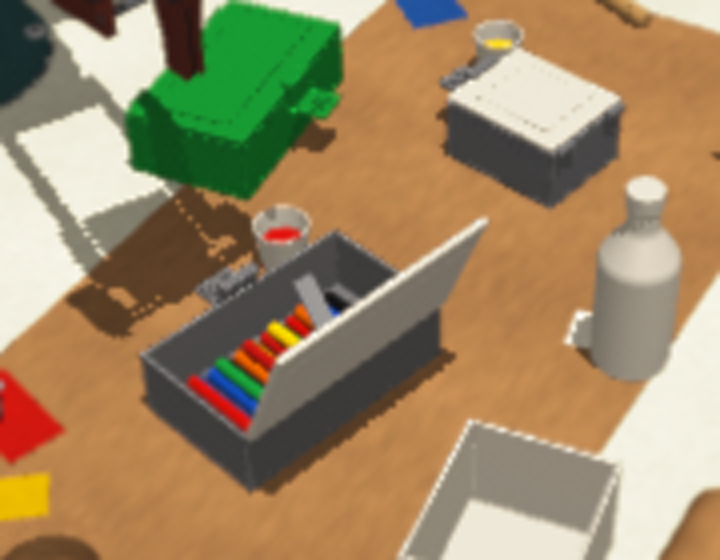

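The picture shows the lid wide open at (380,320), the tab up at (230,283), the bead box shut at (535,130), and the gripper well clear. I'm handing it in.

```bash
python3 -c "
from plant import arm
print(arm.finish_job())"
```

```text
the job is handed in; nothing more can be done
None
```

I pressed the crayon box's tab with the closed fingers at about 6 N, and the lid sprang up. I then pushed the lid's edge back past upright until it fell open on its stop, and backed out forward and up. The job was handed in at about 8 s of robot time.

**Lid and box:** The lid measured 1.96–2.07 rad across both cameras; that is measured on the outer face, which reads a little high. The last picture shows the box standing in place, the bead box shut in its old place, and the gripper about 25 cm above the table.

**Checks that failed or disagreed:**
- **Tab:** Its height could not be measured at the end because the arm hid it from the top camera. In the scene picture it looks sprung back.
- **Bead box:** The network's final detection was a false hit on the roller, so I judged the bead box from the picture only.
- **Tape and roller:** Their median points moved about 27 mm (tape, mostly sideways) and 34 mm (roller). I put this down to the arm partly hiding them, since the arm's path never went near either, but I did not confirm it.
- **Other items:** The red cup, ochre cup, glue and brush all read within about 1 mm of where they started.

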